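Pack the honey gift tray

TASK

Pack the honey gift set into the open kraft tray: the large tin and the small tin with amber windows, the honey-yellow soap bar and the wooden nail brush each belong in the pulp nest shaped for them. Keep each one right way up and set it down gently, fully home in its well, never dropping it in or tipping it over. The green-windowed tin and the green soap belong to another set: leave them where they are.

Things in the scene. Friction and masses are not known exactly. Their poses are not given: they have to be found in the camera images.
- tin_large: The large amber tin: round aluminium tin, 64 mm across, 30 mm high, its lid a silver ring round an amber window; 80 to 150 g. Origin at the centre of its underside, z up. Stands loose on the table, at any yaw.
- tin_small: The small amber tin: like the large one but 46 mm across and 28 mm high, amber window; 35 to 70 g. Origin at the centre of its underside, z up. Stands loose on the table.
- soap: The honey-yellow soap bar: 80 mm (its x) x 56 mm (its y) x 30 mm high, rounded edges, an oblong frame pressed in the top; 85 to 165 g. Origin at the centre of its underside, z up. Lies loose on the table, at any yaw.
- brush: The wooden nail brush, lying on its stiff cream bristles: 96 mm (its x) x 38 mm (its y) x 34 mm high; the wooden back is the upper 18 mm, the bristle block (88 x 32 mm, rigid) the lower 16 mm; 55 to 110 g. Origin at the centre of the underside of the bristles, z up. Loose on the table, at any yaw.
- tin_green: Look-alike from another set, to be left alone: same tin as the large amber one (64 mm across, 30 mm high) but with a green window. Origin at the centre of its underside. Loose on the table.
- soap_green: Look-alike from another set, to be left alone: same bar as the honey soap (80 mm along x, 56 mm along y, 30 mm high) but pale green. Origin at the centre of its underside. Loose on the table. Beyond the work (x above 0.76) stand a scale, the tray's lid and a crate of plain silver tins, all under 125 mm high: no part of the job.
- nest_large: Nest of the large tin. Square block of grey moulded pulp, 126 x 126 x 14 mm high, fixed; origin at the centre of its underside, 4 mm above the table, z up. In its top one centred well, 10 mm deep (floor of brown tissue 4 mm above the origin): round, 80 mm across. The four nests stand two by two, 127 mm apart, all at the tray's yaw; which is at which corner changes.
- nest_small: Nest of the small tin. Square block of grey moulded pulp, 126 x 126 x 14 mm high, fixed; origin at the centre of its underside, 4 mm above the table, z up. In its top one centred well, 10 mm deep (floor of brown tissue 4 mm above the origin): round, 62 mm across. The nests fill an open kraft tray, fixed, 262 mm square, walls 22 mm high and 4 mm thick.
- nest_soap: Nest of the soap bar. Square block of grey moulded pulp, 126 x 126 x 14 mm high, fixed; origin at the centre of its underside, 4 mm above the table, z up. In its top one centred well, 10 mm deep (floor of brown tissue 4 mm above the origin): oblong, 96 mm along the nest's x, 72 mm along its y.
- nest_brush: Nest of the nail brush. Square block of grey moulded pulp, 126 x 126 x 14 mm high, fixed; origin at the centre of its underside, 4 mm above the table, z up. In its top one centred well, 10 mm deep (floor of brown tissue 4 mm above the origin): long and narrow, 112 mm along the nest's x and 54 mm along its y.
There are look-alikes about, which are no part of the job. What is shaped like the soap but pink or purple is not meant.

How it is judged (in metres and radians):
At the end, for the whole second after the job is handed in: The large amber tin, small amber tin, honey soap and nail brush each sit in their own nest: origin within 14 mm of the nest's centre, underside within 4 mm of the well's floor, upright within 7 degrees, released and at rest; the green tin and the green soap are within 30 mm of where they started (horizontal distance between tin_large and nest_large below 0.014 m and z of tin_large in the frame of nest_large below 0.008 m and angle between each of tin_large, tin_small, soap, brush's own z axis and vertical below 0.12 rad and linear speed of each of tin_large, tin_small, soap, brush below 0.02 m/s and angular speed of each of tin_large, tin_small, soap, brush below 0.2 rad/s and horizontal distance between tin_small and nest_small below 0.014 m and z of tin_small in the frame of nest_small below 0.008 m and horizontal distance between soap and nest_soap below 0.014 m and z of soap in the frame of nest_soap below 0.008 m and horizontal distance between brush and nest_brush below 0.014 m and z of brush in the frame of nest_brush below 0.008 m and distance of each of tin_green, soap_green from where it was at the start of the episode below 0.03 m); the robot touches nothing.
It fails at once if the green tin or the green soap is moved more than 30 mm (distance of any of tin_green, soap_green from where it was at the start of the episode above 0.03 m).
It fails at once if one of the four goods is tipped over (more than 35 degrees from upright) (angle between any of tin_large, tin_small, soap, brush's own z axis and vertical above 0.61 rad).
It fails at once if one of the goods is dropped into its nest (arrives faster than 0.7 m/s, as from a fall of 25 mm or more) ((horizontal distance between tin_large and nest_large below 0.05 m and z of tin_large in the frame of nest_large below 0.04 m and linear speed of tin_large above 0.7 m/s) or (horizontal distance between tin_small and nest_small below 0.05 m and z of tin_small in the frame of nest_small below 0.04 m and linear speed of tin_small above 0.7 m/s) or (horizontal distance between soap and nest_soap below 0.05 m and z of soap in the frame of nest_soap below 0.04 m and linear speed of soap above 0.7 m/s) or (horizontal distance between brush and nest_brush below 0.05 m and z of brush in the frame of nest_brush below 0.04 m and linear speed of brush above 0.7 m/s)).
It also fails if it takes over 99 s, if anything falls off the work surface, if the arm or the gripper's body presses on something with over 40 N, if the wrist force passes 120 N, or if a joint passes its speed limit or range.

ROBOT

A 6-joint arm with a two-finger parallel gripper is mounted at the origin on the work surface. World frame = base frame: x ahead of the robot, y to its left, z up, the work surface at z = 0. Lengths are in m, angles in degrees, forces in N, time in s.
With the tool pointing down it reaches from about 0.35 to 0.975 m from the base axis. Payload 17.4 kg.
Tool frame: the origin (TCP) lies on the centre line of the jaws, within the pads' length; the fingertips stand bot.tip_reach ahead of it and the grasp point (between the pads) is the TCP (bot.tip_reach is the distance from the TCP to the fingertips, in m); z points along the fingers, y is the line along which they close (so a half turn about z gives the same grasp; the last joint's range is limited). The gripper opens to 85 mm and grips with 20 to 120 N. Pads are 22 mm wide; open, the fingers measure 114 mm over their backs; the gripper's body (76 mm by 85 mm) begins 54 mm behind the grasp point. The pads swing forward as they close: fully open they stand 13 mm farther back than shut.
Start: joints at [72.032, 6.646, 82.598, -0, 90.757, -2.166], TCP at [0.184, 0.649, 0.25] pointing down, gripper open.
Joint ranges: [-162.19, 162.19], [-47.58, 125.68], [4.15, 143.07], [-65.23, 245.23], [0.69, 171.88], [-170.13, 170.13]. Speed limits (degrees/s): [108.29, 108.29, 127.2, 180, 180, 180].

INTERFACE

Orientations are given as a 3x3 rotation matrix whose columns are the frame's x, y, z axes.
In Python, from station import bot, imaging, job_done, spotter gives the robot as it stands.
- The arm moves only by the tool servo_tool, never from a script. Its argument "motion" is a list of rows, each a list of 7 numbers: the shift along the tool's x, y, z scaled (see below), then the turn, a rotation vector about the tool's x, y, z scaled (see below), then the closure, from 0 (fully open) to 1 (shut). In form: [[tx, ty, tz, rx, ry, rz, gripper], ...]. A call has 1 to 12 rows; each row is the pose to reach, as a shift and turn from the pose commanded when the call began, along the tool's axes at that moment; what a row does not reach only later rows make up. The controller multiplies each number of a shift by 0.2 m and each number of a turn by 120 degrees. A row lasts 1/10 s, in which the tool goes at most 50 mm and 8.59 degrees, less where a joint would pass 70% of its speed; a pose out of reach is approached as far as the arm can. A call with a number of a shift or a turn outside -1 to 1 is refused whole. A call with a gripper value outside its range is refused whole. The fingers move at their own pace and stop on an object; "grip_force" is the grip in N (left out, the last holds). Time passes only in rows, so rows that repeat a pose let the fingers close. It gives the time, the measured TCP pose, the force, the opening and the grip force at its end, in the units of the state.
- bot.sense(): the state, without advancing time (a new reading comes with each control period).
- imaging.snapshot(name): name is "scene" or "top"; returns a dict with "color" (384x512x3 uint8, blue, green, red), "camera_matrix" (3x3 intrinsics, pixels), "dist_coeffs" ([k1, k2, p1, p2, k3] as OpenCV has them; the pictures are not rectified), "world_to_cam" (4x4, takes a point from world to camera coordinates). Camera axes: x right, y up, looking along -z (the intrinsics and any distortion apply to the point x, -y, -z); pixel columns grow to the right and rows downward; lengths in m; the calibration is good to about 2 mm. A picture is of the moment at which its call begins. There is no depth.
- job_done(): hands the job in; it is judged then, once.
Trained networks look in the newest picture that a camera, given by its name, has taken for a name from the list of things; names that differ only in an ending like _2 or _b are one class to them, and where a whole thing is asked for, a point or a joint stands for the part that bears it (a point fixed in the world has none). Each returns a list of dicts, best first, with "p" (0 to 1); they miss things now and then, are a little off and sometimes report something else, mostly with a low value. They report only what shows in the picture. A call takes as long as a camera call. They do not tell look-alikes from the thing itself.
- spotter.silhouettes(camera, thing): "region" (384x512 bool, what is visible of it).
- spotter.pinpoint(camera, thing): "position" ([x, y, z] in m, in the coordinates of the camera as it stood for that picture, good to about 4 mm: a listed point, or the origin of a listed thing).
The state is a dict: "t": time; "q": joint angles; "qd": joint speeds; "tau": joint torques, N m; "position": TCP position; "orientation": TCP orientation; "force": force on the tool from outside, world axes, zero at the start; "wrist_torque": the same for the moment, N m; "gripper_width": finger opening in m; "grasp_force": force on a finger pad.
Only numpy, scipy, OpenCV 4.12 (cv2) and the standard library are available. Lean on these libraries where they do the work, as an engineer would, in place of code of your own. Each camera call takes 0.05 s, during which the arm holds its last target. There are 200 camera calls.

## Working session

There is one attempt and no reset: what is moved stays moved. The work goes in short steps, Python scripts to look and compute and a tool call to move; the robot and the scene stay as the last step left them, time stands still between calls to the robot, and variables do not carry over. Pictures are saved under pics/ and viewed, at most 14 in all, crops included, and the job is handed in when it is done.

Besides the shell and the picture viewer there is one more tool, called after "Request:" by a JSON object that holds its "op" and its "data", one argument or row to a line. servo_tool: Moves the arm, as the interface text tells. Its arguments: {"type":"object","properties":{"motion":{"type":"array"},"grip_force":{"type":"number"}},"required":["motion"]}

```bash
mkdir -p pics; ls; cat > h.py <<'E'
import numpy as np, cv2
from station import bot, imaging, job_done, spotter
def towld(s,p):
    return (np.linalg.inv(s["world_to_cam"])@np.r_[p,1])[:3]
def ray(s,uv):
    n=cv2.undistortPoints(np.array([[uv]],float),np.array(s["camera_matrix"]),np.array(s["dist_coeffs"]))[0,0]
    M=np.linalg.inv(s["world_to_cam"]); d=M[:3,:3]@np.array([n[0],-n[1],-1]); return M[:3,3],d
def onz(s,uv,z):
    o,d=ray(s,uv); return o+d*(z-o[2])/d[2]
def tri(s1,u1,s2,u2):
    o1,d1=ray(s1,u1);o2,d2=ray(s2,u2)
    t=np.linalg.lstsq(np.c_[d1,-d2],o2-o1,rcond=None)[0]; a=o1+t[0]*d1;b=o2+t[1]*d2
    return (a+b)/2,np.linalg.norm(a-b)
def proj(s,P):
    c=np.array(s["world_to_cam"])@np.r_[P,1]; c=c[:3]*[1,-1,-1]
    return cv2.projectPoints(c[None,None],np.zeros(3),np.zeros(3),np.array(s["camera_matrix"]),np.array(s["dist_coeffs"]))[0].ravel()
E
python3 - <<'E'
from h import *
r=bot.sense(); print(r["position"],r["orientation"],r["t"],r["gripper_width"],bot.tip_reach)
for c in("scene","top"):
    s=imaging.snapshot(c); cv2.imwrite(f"pics/{c}0.png",s["color"]); np.save(f"pics/{c}0.npy",s,allow_pickle=True)
    print(c,np.linalg.inv(s["world_to_cam"])[:3,3].round(3))
    for n in "tin_large tin_small soap brush tin_green soap_green nest_large nest_small nest_soap nest_brush".split():
        for d in spotter.pinpoint(c,n)[:4]: print(n,round(d["p"],2),towld(s,d["position"]).round(3),proj(s,towld(s,d["position"])).round())
E
```

```text
pics
[0.1837432  0.64934057 0.24955587] [[-9.62223247e-01  2.72261441e-01 -3.61735256e-04]
 [ 2.72261677e-01  9.62222619e-01 -1.10043270e-03]
 [ 4.84644534e-05 -1.15734857e-03 -9.99999329e-01]] 0.0 0.0854590185136265 0.019
scene [ 1.009 -0.13   0.89 ]
tin_large 0.93 [ 0.441 -0.206 -0.   ] [205. 193.]
tin_small 0.65 [ 0.446 -0.071  0.001] [256. 190.]
soap 0.86 [ 0.387 -0.5    0.   ] [ 97. 186.]
soap 0.63 [ 0.447 -0.382 -0.001] [139. 201.]
soap 0.55 [ 0.279 -0.373 -0.002] [145. 151.]
brush 0.57 [ 0.607 -0.213 -0.002] [205. 252.]
brush 0.21 [0.627 0.31  0.005] [415. 237.]
tin_green 0.78 [ 0.592 -0.353 -0.002] [148. 251.]
soap_green 0.56 [ 0.612 -0.098 -0.001] [252. 249.]
nest_large 0.91 [0.506 0.333 0.007] [410. 195.]
nest_small 0.92 [0.611 0.189 0.008] [367. 236.]
nest_soap 0.69 [ 0.446 -0.379 -0.002] [140. 201.]
nest_soap 0.67 [0.486 0.203 0.003] [360. 193.]
nest_soap 0.49 [0.63  0.313 0.   ] [416. 239.]
nest_brush 0.96 [0.627 0.312 0.003] [415. 237.]
top [ 0.356 -0.102  1.293]
tin_large 0.7 [ 0.442 -0.21   0.002] [304. 198.]
tin_large 0.36 [ 0.602 -0.216  0.005] [307. 137.]
tin_small
[... 159 characters left out ...]
004] [369. 198.]
brush 0.85 [ 0.601 -0.215  0.003] [306. 138.]
tin_green 0.7 [ 0.587 -0.348  0.006] [357. 144.]
tin_green 0.69 [ 0.602 -0.216  0.005] [307. 137.]
soap_green 0.89 [ 0.61 -0.1  -0.  ] [263. 134.]
soap_green 0.3 [ 0.586 -0.352  0.004] [359. 144.]
nest_large 0.72 [ 0.609 -0.099 -0.003] [262. 135.]
nest_large 0.68 [0.506 0.332 0.009] [ 99. 171.]
nest_large 0.44 [ 0.441 -0.074  0.001] [252. 198.]
nest_small 0.98 [0.61  0.185 0.006] [156. 133.]
nest_small 0.63 [ 0.444 -0.074  0.003] [252. 196.]
nest_small 0.28 [ 0.598 -0.212  0.006] [305. 139.]
nest_soap 0.6 [0.484 0.201 0.003] [149. 180.]
nest_soap 0.36 [0.505 0.33  0.01 ] [ 99. 171.]
nest_brush 0.76 [0.632 0.309 0.005] [109. 124.]
```

View pics/scene0.png

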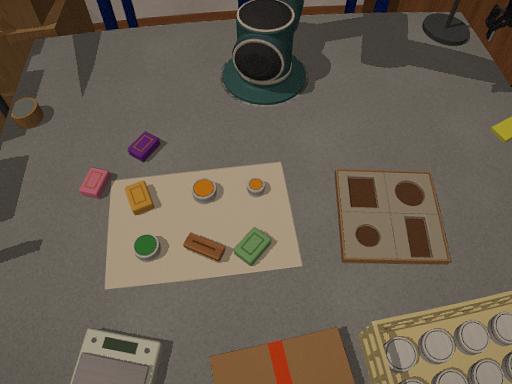

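View pics/top0.png

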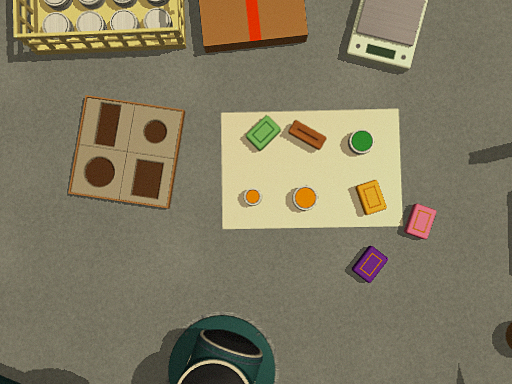

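The scene view shows the honey soap at (140,198), the amber tins at (204,190) and (256,186), and the brush at (205,247). The green tin is at (147,246) and the green soap at (253,245). In the tray, the wells are soap (362,192), large (409,193), small (367,235) and brush (417,237). The top view agrees with all of this, and the pink and purple bars are to be ignored. Next I'll fit the models to the silhouettes in both views.

```bash
cat > fit.py <<'E'
from h import *
from scipy.optimize import minimize
def model(n,p):
    x,y,a,h=p[0],p[1],p[2],p[3]
    if n.startswith("tin"):
        r=.023 if n=="tin_small" else .032; t=np.arange(0,2*np.pi,.2); b=np.c_[r*np.cos(t),r*np.sin(t)]
    else:
        lx,ly=dict(soap=(.04,.028),soap_green=(.04,.028),brush=(.048,.019))[n]; k=.006
        b=np.array([[i*(lx-u),j*(ly-v)] for i in(-1,1) for j in(-1,1) for u,v in((0,k),(k,0))])
    c,s=np.cos(a),np.sin(a); b=b@np.array([[c,s],[-s,c]])+[x,y]
    return np.vstack([np.c_[b,np.full(len(b),z)] for z in(0 if n!="brush" else .016,h)])
def raster(s,P,S=8):
    u=np.array([proj(s,q) for q in P],np.float32); h=cv2.convexHull(u)
    m=np.zeros((384,512),np.uint8); cv2.fillConvexPoly(m,np.round(h*256).astype(np.int32),255,cv2.LINE_AA,8)
    return m/255.
def fit(n,p0,obs):
    def f(p): return sum(np.abs(raster(s,model(n,p))-m).sum()/m.sum() for s,m in obs)
    best=None
    angs=[0] if n.startswith("tin") else np.radians([0,30,60,90,120,150])
    for a in angs:
        q=np.r_[p0,a,.03]; sx=np.vstack([q]+[q+d for d in np.diag([.008,.008,.3,.008])])
        r=minimize(f,q,method="Nelder-Mead",options=dict(initial_simplex=sx,maxfev=250))
        if best is None or r.fun<best.fun: best=r
    return best
E
python3 - <<'E'
from fit import *
G=dict(tin_large=(.441,-.208),tin_small=(.444,-.073),soap=(.445,-.38),brush=(.604,-.214))
S={c:imaging.snapshot(c) for c in("scene","top")}
for n,g in G.items():
    obs=[]
    for c,s in S.items():
        e=proj(s,[*g,.015]); best=None
        for d in spotter.silhouettes(c,n):
            m=d["region"]; ys,xs=np.nonzero(m); dd=np.hypot(xs.mean()-e[0],ys.mean()-e[1])
            if dd<8 and best is None: best=m; print(n,c,round(d["p"],2),m.sum(),dd.round(1))
        if best is not None: obs.append((s,best.astype(float)))
    r=fit(n,g,obs); print(n,r.x.round(4),"yaw",np.degrees(r.x[2]).round(1),"err",round(r.fun/len(obs),3))
# wells: dark tissue pixels, floor z=.008
for c,s in S.items():
    hsv=cv2.cvtColor(s["color"],cv2.COLOR_BGR2GRAY)
    for n,g in dict(nest_large=(.506,.332),nest_small=(.610,.187),nest_soap=(.485,.202),nest_brush=(.63,.311)).items():
        e=proj(s,[*g,.012]).round().astype(int); m=(hsv<85).astype(np.uint8)
        k,l,st,ct=cv2.connectedComponentsWithStats(m,connectivity=4); i=l[e[1],e[0]]
        rr=cv2.minAreaRect(np.argwhere(l==i)[:,::-1].astype(np.float32)) if i else None
        if i:
            bx=cv2.boxPoints(rr); w=np.array([onz(s,q,.013)[:2] for q in bx]); 
            print(n,c,st[i][4],onz(s,ct[i],.013).round(4),"sides",np.linalg.norm(w[1]-w[0]).round(3),np.linalg.norm(w[2]-w[1]).round(3),"ang",[np.degrees(np.arctan2(*(w[k+1]-w[k])[::-1])).round(1) for k in(0,1)])
        for d in spotter.silhouettes(c,n):
            m=d["region"]; cy,cx=[v.mean() for v in np.nonzero(m)]
            if np.hypot(cx-e[0],cy-e[1])<10: print("   sil",round(d["p"],2),m.sum(),onz(s,(cx,cy),.018).round(4)); break
E
```

```text
tin_large scene 0.82 498 0.1
tin_large top 0.83 495 1.5
tin_large [ 0.4398 -0.2105  0.4233  0.0207] yaw 24.3 err 0.125
tin_small scene 0.74 289 0.8
tin_small top 0.61 238 0.8
tin_small [ 0.4408 -0.0709  0.6963  0.0202] yaw 39.9 err 0.16
soap top 0.64 708 0.1
soap [ 0.4459 -0.3839  0.3324 -0.0045] yaw 19.0 err 0.055
brush scene 0.86 748 1.1
brush top 0.56 567 1.1
brush [ 0.6049 -0.2136  1.0345  0.0277] yaw 59.3 err 0.1
nest_large scene 558 [0.5037 0.3307 0.013 ] sides 0.075 0.081 ang [np.float64(127.6), np.float64(27.4)]
   sil 0.92 1791 [0.5073 0.3296 0.018 ]
nest_small scene 411 [0.6128 0.187  0.013 ] sides 0.057 0.061 ang [np.float64(141.7), np.float64(49.9)]
   sil 0.86 2235 [0.6137 0.187  0.018 ]
nest_soap scene 807 [0.4871 0.205  0.013 ] sides 0.08 0.095 ang [np.float64(84.3), np.float64(-15.2)]
   sil 0.97 1929 [0.4894 0.205  0.018 ]
nest_brush scene 830 [0.6308 0.3139 0.013 ] sides 0.058 0.122 ang [np.float64(95.6), np.float64(-7.8)]
   sil 0.92 2169 [0.6309 0.3121 0.018 ]
nest_large top 700 [0.5042 0.3289 0.013 ] sides 0.076 0.077 ang [np.float64(-89.3), np.float64(-178.2)]
   sil 0.58 2312 [0.5037 0.3295 0.018 ]
nest_small top 404 [0.6129 0.1853 0.013 ] sides 0.058 0.059 ang [np.float64(-89.3), np.float64(-178.6)]
   sil 0.98 2293 [0.6111 0.1871 0.018 ]
nest_soap top 963 [0.4871 0.2027 0.013 ] sides 0.096 0.072 ang [np.float64(-7.7), np.float64(-98.8)]
   sil 0.64 2260 [0.4856 0.2044 0.018 ]
nest_brush top 832 [0.6309 0.3117 0.013 ] sides 0.112 0.053 ang [np.float64(-7.5), np.float64(-98.8)]
   sil 0.87 2344 [0.6293 0.3117 0.018 ]
```

```bash
python3 - <<'E'
from fit import *
S={c:np.load(f"pics/{c}0.npy",allow_pickle=True).item() for c in("scene","top")}
G=dict(tin_large=(.441,-.208),tin_small=(.444,-.073),soap=(.445,-.38),brush=(.604,-.214))
for n,g in G.items():
    cs=[];obs=[]
    for c,s in S.items():
        hsv=cv2.cvtColor(s["color"],cv2.COLOR_BGR2HSV); e=proj(s,[*g,.02]).round().astype(int)
        m=cv2.inRange(hsv,(3,100,60),(32,255,255)); k,l,st,ct=cv2.connectedComponentsWithStats(m)
        w=l[e[1]-3:e[1]+4,e[0]-3:e[0]+4].ravel(); w=w[w>0]; i=np.bincount(w).argmax()
        cs.append(ct[i]); mm=(l==i).astype(np.uint8); cn=cv2.findContours(mm,0,2)[0]; f=cv2.drawContours(mm.copy(),cn,-1,1,-1); obs.append((s,f.astype(float)))
        print(n,c,st[i][4],ct[i].round(1))
    if n.startswith("tin"): p,e=tri(S["scene"],cs[0],S["top"],cs[1]); print("  window",p.round(4),e.round(4))
    else: r=fit(n,g,obs); print("  ",r.x.round(4),np.degrees(r.x[2]).round(1),round(r.fun/2,3))
E
```

```text
tin_large scene 282 [203.1 187.4]
tin_large top 338 [304.9 197.2]
  window [ 0.4415 -0.2088  0.0291] 0.0021
tin_small scene 122 [255.4 183.9]
tin_small top 144 [252.2 196. ]
  window [ 0.4432 -0.0731  0.0273] 0.0017
soap scene 667 [138.9 197.7]
soap top 741 [370.4 196.9]
   [ 0.4441 -0.3801  0.3446  0.0195] 19.7 0.087
brush scene 662 [204.1 246.6]
brush top 568 [306.8 134.5]
   [ 0.6055 -0.2131  1.0622  0.0255] 60.9 0.106
```

Request:
{"op": "servo_tool", "data": {
  "motion": [
    [0,0,0,0,0,0,0.3],
    [0,0,0,0,0,0,0.3],
    [0,0,0,0,0,0,0.3]
  ],
  "grip_force": 30
}}

```text
t: 2.3
position: [0.1838, 0.6495, 0.2503]
orientation: [[-0.962, 0.272, -0.0], [0.272, 0.962, 0.0], [0.0, 0.0, -1.0]]
force: [0.0, 0.6, 0.1]
gripper_width: 0.0602
grasp_force: 0.0
```

```bash
cat > plan.py <<'E'
import numpy as np
def chain(b,*T):
    b=np.array(b,float)
    for t in T:
        t=np.array(t,float); a=np.radians(b[3]); ex=np.array([-np.sin(a),np.cos(a)]); ey=np.array([np.cos(a),np.sin(a)])
        d=t[:2]-b[:2]; dth=(t[3]-b[3]+180)%360-180
        print((np.array([d@ex,d@ey,-(t[2]-b[2])])/.2).round(3),"rz",round(-dth/120,3),"rows",int(np.ceil(max(np.linalg.norm(t[:3]-b[:3])/.05,abs(dth)/8.59))))
        b=t
def here():
    from station import bot
    r=bot.sense(); R=np.array(r["orientation"]); return [*r["position"],np.degrees(np.arctan2(R[1,1],R[0,1]))]
E
python3 - <<'E'
from plan import *
from station import bot
print(bot.tip_reach,here())
chain(here(),(.29,.48,.22,82),(.40,.31,.18,82),(.43,.12,.15,82),(.4425,-.0725,.12,82),(.4425,-.0725,.033,82))
E
```

```text
0.019 [np.float64(0.18380756528630865), np.float64(0.6494961226394077), np.float64(0.25032170712620183), np.float64(74.1977863757974)]
[-0.742 -0.671  0.152] rz -0.065 rows 5
[-0.663 -0.765  0.2  ] rz -0.0 rows 5
[-0.281 -0.92   0.15 ] rz -0.0 rows 4
[-0.196 -0.944  0.15 ] rz -0.0 rows 4
[0.    0.    0.435] rz -0.0 rows 2
```

Request:
{"op": "servo_tool", "data": {
  "motion": [
    [-0.742,-0.671,0.152,0,0,-0.065,0.47],
    [-0.742,-0.671,0.152,0,0,-0.065,0.47],
    [-0.742,-0.671,0.152,0,0,-0.065,0.47],
    [-0.742,-0.671,0.152,0,0,-0.065,0.47],
    [-0.742,-0.671,0.152,0,0,-0.065,0.47],
    [-0.742,-0.671,0.152,0,0,-0.065,0.47]
  ]
}}

```text
t: 2.9
position: [0.2906, 0.4793, 0.2203]
orientation: [[-0.99, 0.141, 0.0], [0.141, 0.99, 0.001], [-0.0, 0.001, -1.0]]
force: [0.1, 0.6, 0.1]
gripper_width: 0.0453
grasp_force: 0.0
```

Request:
{"op": "servo_tool", "data": {
  "motion": [
    [-0.663,-0.765,0.2,0,0,0,0.47],
    [-0.663,-0.765,0.2,0,0,0,0.47],
    [-0.663,-0.765,0.2,0,0,0,0.47],
    [-0.663,-0.765,0.2,0,0,0,0.47],
    [-0.663,-0.765,0.2,0,0,0,0.47]
  ]
}}

```text
t: 3.4
position: [0.4016, 0.3077, 0.1791]
orientation: [[-0.99, 0.142, -0.0], [0.142, 0.99, -0.001], [0.0, -0.001, -1.0]]
force: [-1.1, 0.8, -0.5]
gripper_width: 0.0452
grasp_force: 0.0
```

Request:
{"op": "servo_tool", "data": {
  "motion": [
    [-0.281,-0.92,0.15,0,0,0,0.47],
    [-0.281,-0.92,0.15,0,0,0,0.47],
    [-0.281,-0.92,0.15,0,0,0,0.47],
    [-0.281,-0.92,0.15,0,0,0,0.47],
    [-0.281,-0.92,0.55,0,0,0,0.47],
    [-0.281,-0.92,0.6,0,0,0,0.47],
    [-0.281,-0.92,0.6,0,0,0,0.47]
  ]
}}

```text
t: 4.1
position: [0.428, 0.1203, 0.0557]
orientation: [[-0.99, 0.139, -0.007], [0.139, 0.99, -0.001], [0.007, -0.002, -1.0]]
force: [0.1, -0.5, 0.4]
gripper_width: 0.0453
grasp_force: 0.0
```

Request:
{"op": "servo_tool", "data": {
  "motion": [
    [0,-0.3,0,0,0,0,0.47],
    [0,-0.35,0,0,0,0,0.47],
    [0,-0.35,0.08,0,0,0,0.47],
    [0,-0.35,0.11,0,0,0,0.47],
    [0,-0.35,0.125,0,0,0,0.47],
    [0,-0.35,0.14,0,0,0,0.47],
    [0,-0.35,0.14,0,0,0,0.47]
  ]
}}

```text
t: 4.8
position: [0.4206, 0.0512, 0.0322]
orientation: [[-0.99, 0.138, -0.0], [0.138, 0.99, 0.0], [0.0, 0.0, -1.0]]
force: [-0.2, 0.7, -0.3]
gripper_width: 0.0453
grasp_force: 0.0
```

Request:
{"op": "servo_tool", "data": {
  "motion": [
    [0,0,0.015,0,0,0,0.47],
    [0,0,0.03,0,0,0,0.47],
    [0,0,0.03,0,0,0,0.47]
  ]
}}

```text
t: 5.1
position: [0.4202, 0.0507, 0.0255]
orientation: [[-0.99, 0.139, -0.001], [0.139, 0.99, -0.0], [0.001, -0.0, -1.0]]
force: [-0.1, -0.1, 0.6]
gripper_width: 0.0453
grasp_force: 0.0
```

Request:
{"op": "servo_tool", "data": {
  "motion": [
    [0,0,0.01,0,0,0,0.47],
    [0,0,0.015,0,0,0,0.47],
    [0,0,0.015,0,0,0,0.47]
  ]
}}

```text
t: 5.4
position: [0.4203, 0.0506, 0.0227]
orientation: [[-0.99, 0.139, -0.0], [0.139, 0.99, -0.0], [0.0, -0.0, -1.0]]
force: [-0.1, -0.0, -0.2]
gripper_width: 0.0453
grasp_force: 0.0
```

Request:
{"op": "servo_tool", "data": {
  "motion": [
    [0,0,0.01,0,0,0,0.47],
    [0,0,0.015,0,0,0,0.47],
    [0,0,0.015,0,0,0,0.47]
  ]
}}

```text
t: 5.7
position: [0.4203, 0.0506, 0.0197]
orientation: [[-0.99, 0.139, -0.0], [0.139, 0.99, -0.0], [0.0, -0.0, -1.0]]
force: [0.2, 0.1, -0.2]
gripper_width: 0.0452
grasp_force: 0.0
```

Request:
{"op": "servo_tool", "data": {
  "motion": [
    [0,0,0.006,0,0,0,0.47],
    [0,0,0.0125,0,0,0,0.47],
    [0,0,0.0125,0,0,0,0.47]
  ]
}}

```text
t: 6.0
position: [0.4203, 0.0506, 0.0172]
orientation: [[-0.99, 0.139, -0.0], [0.139, 0.99, -0.0], [0.0, -0.0, -1.0]]
force: [-0.0, 0.5, -0.2]
gripper_width: 0.0452
grasp_force: 0.0
```

Request:
{"op": "servo_tool", "data": {
  "motion": [
    [0,0,0.006,0,0,0,0.47],
    [0,0,0.0125,0,0,0,0.47],
    [0,0,0.0125,0,0,0,0.47]
  ]
}}

```text
t: 6.3
position: [0.4206, 0.0507, 0.0166]
orientation: [[-0.99, 0.139, -0.001], [0.139, 0.99, -0.0], [0.001, -0.0, -1.0]]
force: [-17.1, -1.1, 31.5]
gripper_width: 0.0452
grasp_force: 15.5
```

```bash
python3 - <<'E'
from plan import *
chain((.4203,.0506,.0147,82),(.4425,-.0725,.09,82),(.4425,-.0725,.031,82))
E
```

```text
[-0.196 -0.594 -0.376] rz -0.0 rows 3
[0.    0.    0.295] rz -0.0 rows 2
```

Request:
{"op": "servo_tool", "data": {
  "motion": [
    [0,0,-0.2,0,0,0,0],
    [0,0,-0.376,0,0,0,0],
    [-0.196,-0.594,-0.376,0,0,0,0],
    [-0.196,-0.594,-0.376,0,0,0,0],
    [-0.196,-0.594,-0.376,0,0,0,0],
    [-0.196,-0.594,-0.376,0,0,0,0],
    [-0.196,-0.594,-0.376,0,0,0,0],
    [-0.196,-0.594,-0.376,0,0,0,0]
  ]
}}

```text
t: 7.1
position: [0.4425, -0.0718, 0.09]
orientation: [[-0.99, 0.139, -0.0], [0.139, 0.99, 0.0], [0.0, 0.0, -1.0]]
force: [-0.2, 0.1, 0.6]
gripper_width: 0.0854
grasp_force: 0.0
```

Request:
{"op": "servo_tool", "data": {
  "motion": [
    [0,0,0.15,0,0,0,0],
    [0,0,0.295,0,0,0,0],
    [0,0,0.295,0,0,0,0],
    [0,0,0.295,0,0,0,0.25],
    [0,0,0.295,0,0,0,0.4],
    [0,0,0.295,0,0,0,0.45],
    [0,0,0.295,0,0,0,0.5],
    [0,0,0.295,0,0,0,0.55],
    [0,0,0.295,0,0,0,0.6],
    [0,0,0.295,0,0,0,0.6]
  ],
  "grip_force": 30
}}

```text
t: 8.1
position: [0.4434, -0.0725, 0.0327]
orientation: [[-0.99, 0.139, 0.002], [0.139, 0.99, -0.0], [-0.002, 0.0, -1.0]]
force: [-2.7, 2.1, 8.5]
gripper_width: 0.0448
grasp_force: 29.5
```

```bash
python3 - <<'E'
from plan import *
chain((.4425,-.0725,.031,82),(.4425,-.0725,.11,82),(.535,.06,.12,82),(.6128,.186,.09,82),(.6128,.186,.04,82))
E
```

```text
[ 0.     0.    -0.395] rz -0.0 rows 2
[-0.366  0.72  -0.05 ] rz -0.0 rows 4
[-0.298  0.678  0.15 ] rz -0.0 rows 4
[0.   0.   0.25] rz -0.0 rows 1
```

Request:
{"op": "servo_tool", "data": {
  "motion": [
    [0,0,-0.1,0,0,0,0.6],
    [0,0,-0.25,0,0,0,0.6],
    [0,0,-0.395,0,0,0,0.6],
    [0,0,-0.395,0,0,0,0.6],
    [0,0,-0.395,0,0,0,0.6]
  ]
}}

```text
t: 8.6
position: [0.4429, -0.0725, 0.1109]
orientation: [[-0.99, 0.139, 0.002], [0.139, 0.99, -0.0], [-0.002, -0.0, -1.0]]
force: [-0.2, 0.5, -0.9]
gripper_width: 0.0446
grasp_force: 31.1
```

Request:
{"op": "servo_tool", "data": {
  "motion": [
    [-0.12,0.24,-0.05,0,0,0,0.6],
    [-0.24,0.48,-0.05,0,0,0,0.6],
    [-0.366,0.72,-0.05,0,0,0,0.6],
    [-0.366,0.72,-0.05,0,0,0,0.6],
    [-0.366,0.72,-0.05,0,0,0,0.6]
  ]
}}

```text
t: 9.1
position: [0.5352, 0.0612, 0.1186]
orientation: [[-0.991, 0.137, -0.002], [0.137, 0.991, -0.0], [0.002, -0.0, -1.0]]
force: [-0.4, -0.2, -0.4]
gripper_width: 0.0443
grasp_force: 31.2
```

Request:
{"op": "servo_tool", "data": {
  "motion": [
    [-0.1,0.22,0.05,0,0,0,0.6],
    [-0.2,0.45,0.1,0,0,0,0.6],
    [-0.298,0.678,0.15,0,0,0,0.6],
    [-0.298,0.678,0.15,0,0,0,0.6],
    [-0.298,0.678,0.15,0,0,0,0.6],
    [-0.298,0.678,0.15,0,0,0,0.6]
  ]
}}

```text
t: 9.7
position: [0.6125, 0.1844, 0.09]
orientation: [[-0.99, 0.14, -0.0], [0.14, 0.99, -0.0], [0.0, -0.001, -1.0]]
force: [-1.3, -1.1, -0.2]
gripper_width: 0.0444
grasp_force: 31.3
```

```bash
python3 - <<'E'
from h import *
s=imaging.snapshot("scene"); cv2.imwrite("pics/h1.png",cv2.resize(s["color"][130:290,300:480],None,fx=4,fy=3.75,interpolation=2)[:600])
r=bot.sense();print(r["position"],r["force"],r["gripper_width"])
E
```

```text
[0.61266126 0.18439828 0.0904707 ] [-0.06270201 -0.63705874 -0.58149076] 0.044829887191743606
```

View pics/h1.png

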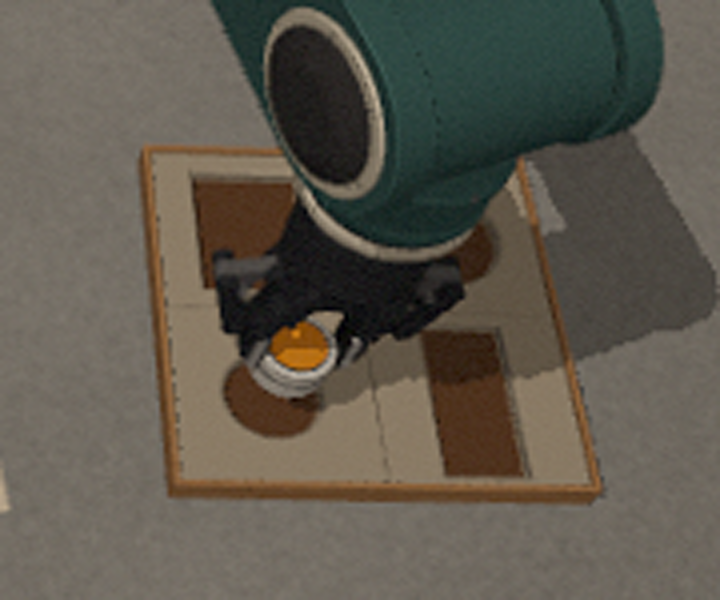

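The small tin is held level between the pads at crop (295,350). The small well is below it at (270,400), so I'll lower it.

Request:
{"op": "servo_tool", "data": {
  "motion": [
    [0,0.008,0.1,0,0,0,0.6],
    [0,0.008,0.18,0,0,0,0.6],
    [0,0.008,0.22,0,0,0,0.6],
    [0,0.008,0.235,0,0,0,0.6],
    [0,0.008,0.245,0,0,0,0.6],
    [0,0.008,0.245,0,0,0,0.6]
  ]
}}

```text
t: 10.35
position: [0.6135, 0.1875, 0.0414]
orientation: [[-0.99, 0.139, 0.0], [0.139, 0.99, 0.0], [-0.0, 0.0, -1.0]]
force: [0.6, -0.2, -0.3]
gripper_width: 0.0445
grasp_force: 31.3
```

Request:
{"op": "servo_tool", "data": {
  "motion": [
    [0,0,0.004,0,0,0,0.6],
    [0,0,0.008,0,0,0,0.6],
    [0,0,0.012,0,0,0,0.6],
    [0,0,0.012,0,0,0,0.6]
  ]
}}

```text
t: 10.75
position: [0.6138, 0.1876, 0.0407]
orientation: [[-0.99, 0.139, 0.001], [0.139, 0.99, 0.0], [-0.001, 0.0, -1.0]]
force: [-6.7, -1.8, 15.3]
gripper_width: 0.0448
grasp_force: 32.7
```

```bash
python3 - <<'E'
from plan import *
chain((.613,.1876,.0386,82),(.613,.1876,.11,82),(.55,.05,.11,82),(.49,-.09,.11,82),(.441,-.2095,.09,82),(.441,-.2095,.028,82),(.441,-.2095,.11,82),(.45,-.02,.12,82),(.48,.16,.12,82),(.504,.3297,.09,82),(.504,.3297,.042,82))
E
```

```text
[ 0.     0.    -0.357] rz -0.0 rows 2
[ 0.216 -0.725 -0.   ] rz -0.0 rows 4
[ 0.2   -0.735 -0.   ] rz -0.0 rows 4
[ 0.159 -0.626  0.1  ] rz -0.0 rows 3
[0.   0.   0.31] rz -0.0 rows 2
[ 0.    0.   -0.41] rz -0.0 rows 2
[ 0.087  0.945 -0.05 ] rz -0.0 rows 4
[-0.023  0.912 -0.   ] rz -0.0 rows 4
[-0.001  0.857  0.15 ] rz -0.0 rows 4
[0.   0.   0.24] rz -0.0 rows 1
```

Request:
{"op": "servo_tool", "data": {
  "motion": [
    [0,0,0,0,0,0,0.45],
    [0,0,0,0,0,0,0.4],
    [0,0,0,0,0,0,0.25],
    [0,0,0,0,0,0,0.1],
    [0,0,0,0,0,0,0],
    [0,0,-0.1,0,0,0,0],
    [0,0,-0.25,0,0,0,0],
    [0,0,-0.357,0,0,0,0],
    [0,0,-0.357,0,0,0,0]
  ]
}}

```text
t: 11.65
position: [0.6146, 0.1879, 0.1137]
orientation: [[-0.99, 0.139, 0.005], [0.139, 0.99, 0.001], [-0.004, 0.002, -1.0]]
force: [0.3, -1.5, -0.1]
gripper_width: 0.0854
grasp_force: 0.0
```

Request:
{"op": "servo_tool", "data": {
  "motion": [
    [0.216,-0.725,0,0,0,0,0],
    [0.216,-0.725,0,0,0,0,0],
    [0.216,-0.725,0,0,0,0,0],
    [0.216,-0.725,0,0,0,0,0]
  ]
}}

```text
t: 12.05
position: [0.5483, 0.0463, 0.1093]
orientation: [[-0.99, 0.142, -0.001], [0.142, 0.99, -0.001], [0.001, -0.001, -1.0]]
force: [0.0, 0.1, 0.1]
gripper_width: 0.0853
grasp_force: 0.0
```

Request:
{"op": "servo_tool", "data": {
  "motion": [
    [0.2,-0.735,0,0,0,0,0],
    [0.2,-0.735,0,0,0,0,0],
    [0.2,-0.735,0,0,0,0,0],
    [0.2,-0.735,0,0,0,0,0]
  ]
}}

```text
t: 12.45
position: [0.4885, -0.0936, 0.1095]
orientation: [[-0.99, 0.143, -0.001], [0.143, 0.99, -0.001], [0.001, -0.001, -1.0]]
force: [-0.2, 0.2, -1.0]
gripper_width: 0.0851
grasp_force: 0.0
```

Request:
{"op": "servo_tool", "data": {
  "motion": [
    [0.159,-0.626,0.1,0,0,0,0],
    [0.159,-0.626,0.1,0,0,0,0],
    [0.159,-0.626,0.1,0,0,0,0],
    [0.159,-0.626,0.1,0,0,0,0],
    [0.159,-0.626,0.1,0,0,0,0],
    [0.159,-0.626,0.1,0,0,0,0],
    [0.159,-0.626,0.1,0,0,0,0]
  ]
}}

```text
t: 13.15
position: [0.4419, -0.2087, 0.0902]
orientation: [[-0.99, 0.138, 0.0], [0.138, 0.99, 0.0], [-0.0, 0.0, -1.0]]
force: [0.3, -0.1, 0.1]
gripper_width: 0.0853
grasp_force: 0.0
```

Request:
{"op": "servo_tool", "data": {
  "motion": [
    [0,0,0.15,0,0,0,0],
    [0,0,0.25,0,0,0,0],
    [0,0,0.31,0,0,0,0],
    [0,0,0.31,0,0,0,0.1],
    [0,0,0.31,0,0,0,0.2],
    [0,0,0.31,0,0,0,0.3],
    [0,0,0.31,0,0,0,0.35],
    [0,0,0.31,0,0,0,0.4],
    [0,0,0.31,0,0,0,0.4]
  ],
  "grip_force": 40
}}

```text
t: 14.05
position: [0.4421, -0.2099, 0.0296]
orientation: [[-0.99, 0.139, 0.002], [0.139, 0.99, -0.001], [-0.002, -0.001, -1.0]]
force: [0.1, 1.3, 6.3]
gripper_width: 0.0623
grasp_force: 44.5
```

Request:
{"op": "servo_tool", "data": {
  "motion": [
    [0,0,-0.1,0,0,0,0.4],
    [0,0,-0.25,0,0,0,0.4],
    [0,0,-0.41,0,0,0,0.4],
    [0,0,-0.41,0,0,0,0.4]
  ]
}}

```text
t: 14.45
position: [0.443, -0.2105, 0.115]
orientation: [[-0.99, 0.139, 0.006], [0.139, 0.99, -0.003], [-0.006, -0.002, -1.0]]
force: [-0.3, -0.7, -2.0]
gripper_width: 0.0625
grasp_force: 44.4
```

Request:
{"op": "servo_tool", "data": {
  "motion": [
    [0.03,0.3,-0.05,0,0,0,0.4],
    [0.06,0.6,-0.05,0,0,0,0.4],
    [0.087,0.945,-0.05,0,0,0,0.4],
    [0.087,0.945,-0.05,0,0,0,0.4],
    [0.087,0.945,-0.05,0,0,0,0.4]
  ]
}}

```text
t: 14.95
position: [0.4503, -0.0163, 0.1199]
orientation: [[-0.991, 0.135, 0.0], [0.135, 0.991, 0.001], [-0.0, 0.001, -1.0]]
force: [-0.0, -0.7, -2.0]
gripper_width: 0.0621
grasp_force: 44.6
```

Request:
{"op": "servo_tool", "data": {
  "motion": [
    [0,0.25,0,0,0,0,0.4],
    [0,0.5,0,0,0,0,0.4],
    [0,0.75,0,0,0,0,0.4],
    [-0.023,0.912,0,0,0,0,0.4],
    [-0.023,0.912,0,0,0,0,0.4]
  ]
}}

```text
t: 15.45
position: [0.4808, 0.1626, 0.1196]
orientation: [[-0.991, 0.136, -0.0], [0.136, 0.991, 0.0], [0.0, 0.0, -1.0]]
force: [-0.1, 0.4, -1.6]
gripper_width: 0.0623
grasp_force: 44.8
```

Request:
{"op": "servo_tool", "data": {
  "motion": [
    [0,0.25,0,0,0,0,0.4],
    [0,0.5,0,0,0,0,0.4],
    [0,0.75,0.1,0,0,0,0.4],
    [0,0.857,0.15,0,0,0,0.4],
    [0,0.857,0.15,0,0,0,0.4],
    [0,0.857,0.15,0,0,0,0.4],
    [0,0.857,0.15,0,0,0,0.4]
  ]
}}

```text
t: 16.15
position: [0.5046, 0.3285, 0.0905]
orientation: [[-0.99, 0.14, 0.0], [0.14, 0.99, -0.0], [-0.0, 0.0, -1.0]]
force: [0.1, -0.8, -0.8]
gripper_width: 0.0622
grasp_force: 44.9
```

Request:
{"op": "servo_tool", "data": {
  "motion": [
    [0,0.005,0.1,0,0,0,0.4],
    [0,0.005,0.18,0,0,0,0.4],
    [0,0.005,0.22,0,0,0,0.4],
    [0,0.005,0.24,0,0,0,0.4],
    [0,0.005,0.25,0,0,0,0.4],
    [0,0.005,0.255,0,0,0,0.4],
    [0,0.005,0.255,0,0,0,0.4]
  ]
}}

```text
t: 16.85
position: [0.5045, 0.3308, 0.0395]
orientation: [[-0.99, 0.139, 0.0], [0.139, 0.99, 0.0], [-0.0, 0.0, -1.0]]
force: [0.2, -0.2, -2.0]
gripper_width: 0.0624
grasp_force: 44.9
```

Request:
{"op": "servo_tool", "data": {
  "motion": [
    [0,0,0.004,0,0,0,0.4],
    [0,0,0.008,0,0,0,0.4],
    [0,0,0.014,0,0,0,0.4],
    [0,0,0.014,0,0,0,0.4]
  ]
}}

```text
t: 17.25
position: [0.5046, 0.3309, 0.0376]
orientation: [[-0.99, 0.139, 0.001], [0.139, 0.99, 0.0], [-0.001, 0.0, -1.0]]
force: [-5.3, -2.1, 12.1]
gripper_width: 0.0627
grasp_force: 46.2
```

```bash
python3 - <<'E'
from plan import *
chain((.504,.3307,.0362,82),(.504,.3307,.11,82),(.485,.14,.11,82),(.465,-.05,.11,82),(.455,-.24,.11,82),(.4445,-.381,.09,109.6),(.4445,-.381,.029,109.6),(.4445,-.381,.11,109.6),(.455,-.24,.12,82),(.46,-.05,.12,82),(.475,.1,.12,82),(.487,.2037,.09,82),(.487,.2037,.042,82))
E
```

```text
[ 0.     0.    -0.369] rz -0.0 rows 2
[-0.039 -0.957 -0.   ] rz -0.0 rows 4
[-0.033 -0.955 -0.   ] rz -0.0 rows 4
[-0.083 -0.948 -0.   ] rz -0.0 rows 4
[-0.046 -0.705  0.1  ] rz -0.23 rows 4
[0.    0.    0.305] rz -0.0 rows 2
[ 0.     0.    -0.405] rz -0.0 rows 2
[-0.286  0.647 -0.05 ] rz 0.23 rows 4
[ 0.107  0.944 -0.   ] rz -0.0 rows 4
[ 0.03   0.753 -0.   ] rz -0.0 rows 4
[0.013 0.522 0.15 ] rz -0.0 rows 3
[0.   0.   0.24] rz -0.0 rows 1
```

Request:
{"op": "servo_tool", "data": {
  "motion": [
    [0,0,0,0,0,0,0.25],
    [0,0,0,0,0,0,0.15],
    [0,0,0,0,0,0,0.05],
    [0,0,0,0,0,0,0],
    [0,0,0,0,0,0,0],
    [0,0,-0.1,0,0,0,0],
    [0,0,-0.25,0,0,0,0],
    [0,0,-0.369,0,0,0,0],
    [0,0,-0.369,0,0,0,0]
  ]
}}

```text
t: 18.15
position: [0.5056, 0.3314, 0.1139]
orientation: [[-0.99, 0.139, 0.004], [0.139, 0.99, 0.003], [-0.004, 0.003, -1.0]]
force: [1.5, -0.4, -0.5]
gripper_width: 0.0853
grasp_force: 0.0
```

Request:
{"op": "servo_tool", "data": {
  "motion": [
    [-0.039,-0.957,0,0,0,0,0],
    [-0.039,-0.957,0,0,0,0,0],
    [-0.039,-0.957,0,0,0,0,0],
    [-0.039,-0.957,0,0,0,0,0],
    [-0.039,-0.957,0,0,0,0,0]
  ]
}}

```text
t: 18.65
position: [0.4848, 0.1364, 0.1095]
orientation: [[-0.99, 0.143, -0.0], [0.143, 0.99, -0.001], [0.0, -0.001, -1.0]]
force: [0.2, 0.4, 0.5]
gripper_width: 0.0853
grasp_force: 0.0
```

Request:
{"op": "servo_tool", "data": {
  "motion": [
    [-0.033,-0.955,0,0,0,0,0],
    [-0.033,-0.955,0,0,0,0,0],
    [-0.033,-0.955,0,0,0,0,0],
    [-0.033,-0.955,0,0,0,0,0],
    [-0.033,-0.955,0,0,0,0,0]
  ]
}}

```text
t: 19.15
position: [0.4649, -0.0534, 0.1097]
orientation: [[-0.99, 0.143, -0.0], [0.143, 0.99, -0.001], [0.0, -0.001, -1.0]]
force: [-0.7, 1.2, -0.0]
gripper_width: 0.0852
grasp_force: 0.0
```

Request:
{"op": "servo_tool", "data": {
  "motion": [
    [-0.083,-0.948,0,0,0,0,0],
    [-0.083,-0.948,0,0,0,0,0],
    [-0.083,-0.948,0,0,0,0,0],
    [-0.083,-0.948,0,0,0,0,0],
    [-0.083,-0.948,0,0,0,0,0]
  ]
}}

```text
t: 19.65
position: [0.4553, -0.243, 0.1095]
orientation: [[-0.99, 0.142, -0.001], [0.142, 0.99, -0.0], [0.001, -0.0, -1.0]]
force: [-0.1, 0.8, -0.3]
gripper_width: 0.0851
grasp_force: 0.0
```

Request:
{"op": "servo_tool", "data": {
  "motion": [
    [-0.046,-0.705,0.1,0,0,-0.23,0],
    [-0.046,-0.705,0.1,0,0,-0.23,0],
    [-0.046,-0.705,0.1,0,0,-0.23,0],
    [-0.046,-0.705,0.1,0,0,-0.23,0],
    [-0.046,-0.705,0.1,0,0,-0.23,0],
    [-0.046,-0.705,0.1,0,0,-0.23,0],
    [-0.046,-0.705,0.1,0,0,-0.23,0]
  ]
}}

```text
t: 20.35
position: [0.4455, -0.3798, 0.0902]
orientation: [[-0.942, -0.335, 0.0], [-0.335, 0.942, -0.0], [-0.0, -0.0, -1.0]]
force: [-0.5, 0.5, -1.1]
gripper_width: 0.0856
grasp_force: 0.0
```

Request:
{"op": "servo_tool", "data": {
  "motion": [
    [0,0,0.15,0,0,0,0],
    [0,0,0.25,0,0,0,0],
    [0,0,0.305,0,0,0,0],
    [0,0,0.305,0,0,0,0.1],
    [0,0,0.305,0,0,0,0.2],
    [0,0,0.305,0,0,0,0.3],
    [0,0,0.305,0,0,0,0.36],
    [0,0,0.305,0,0,0,0.42],
    [0,0,0.305,0,0,0,0.5],
    [0,0,0.305,0,0,0,0.5]
  ],
  "grip_force": 40
}}

```text
t: 21.35
position: [0.4454, -0.3814, 0.0306]
orientation: [[-0.942, -0.335, 0.001], [-0.335, 0.942, -0.001], [-0.001, -0.002, -1.0]]
force: [-0.4, 2.3, 6.9]
gripper_width: 0.0549
grasp_force: 41.2
```

Request:
{"op": "servo_tool", "data": {
  "motion": [
    [0,0,-0.1,0,0,0,0.5],
    [0,0,-0.25,0,0,0,0.5],
    [0,0,-0.405,0,0,0,0.5],
    [0,0,-0.405,0,0,0,0.5],
    [0,0,-0.405,0,0,0,0.5]
  ]
}}

```text
t: 21.85
position: [0.4451, -0.3812, 0.1111]
orientation: [[-0.942, -0.335, 0.001], [-0.335, 0.942, -0.001], [-0.001, -0.002, -1.0]]
force: [-0.4, 0.9, -2.3]
gripper_width: 0.0549
grasp_force: 43.9
```

Request:
{"op": "servo_tool", "data": {
  "motion": [
    [-0.08,0.16,-0.05,0,0,0.06,0.5],
    [-0.15,0.33,-0.05,0,0,0.12,0.5],
    [-0.22,0.5,-0.05,0,0,0.18,0.5],
    [-0.286,0.647,-0.05,0,0,0.23,0.5],
    [-0.286,0.647,-0.05,0,0,0.23,0.5],
    [-0.286,0.647,-0.05,0,0,0.23,0.5]
  ]
}}

```text
t: 22.45
position: [0.4553, -0.2394, 0.1194]
orientation: [[-0.991, 0.137, -0.001], [0.137, 0.991, 0.0], [0.001, 0.0, -1.0]]
force: [0.2, -0.1, -1.5]
gripper_width: 0.055
grasp_force: 43.9
```

Request:
{"op": "servo_tool", "data": {
  "motion": [
    [0.03,0.24,0,0,0,0,0.5],
    [0.06,0.48,0,0,0,0,0.5],
    [0.08,0.72,0,0,0,0,0.5],
    [0.107,0.944,0,0,0,0,0.5],
    [0.107,0.944,0,0,0,0,0.5]
  ]
}}

```text
t: 22.95
position: [0.4605, -0.0468, 0.1197]
orientation: [[-0.991, 0.135, -0.0], [0.135, 0.991, 0.001], [0.001, 0.001, -1.0]]
force: [1.2, -0.7, -1.9]
gripper_width: 0.0555
grasp_force: 43.9
```

Request:
{"op": "servo_tool", "data": {
  "motion": [
    [0.01,0.24,0,0,0,0,0.5],
    [0.02,0.48,0,0,0,0,0.5],
    [0.03,0.753,0,0,0,0,0.5],
    [0.03,0.753,0,0,0,0,0.5]
  ]
}}

```text
t: 23.35
position: [0.4759, 0.1031, 0.1196]
orientation: [[-0.991, 0.135, -0.001], [0.135, 0.991, 0.001], [0.001, 0.001, -1.0]]
force: [-0.6, -0.0, -1.3]
gripper_width: 0.0549
grasp_force: 43.9
```

Request:
{"op": "servo_tool", "data": {
  "motion": [
    [0.005,0.2,0.05,0,0,0,0.5],
    [0.01,0.4,0.1,0,0,0,0.5],
    [0.013,0.522,0.15,0,0,0,0.5],
    [0.013,0.522,0.15,0,0,0,0.5],
    [0.013,0.522,0.15,0,0,0,0.5],
    [0.013,0.522,0.15,0,0,0,0.5]
  ]
}}

```text
t: 23.95
position: [0.4879, 0.2025, 0.0901]
orientation: [[-0.99, 0.14, -0.0], [0.14, 0.99, -0.0], [-0.0, -0.0, -1.0]]
force: [-0.2, 0.3, -0.5]
gripper_width: 0.0547
grasp_force: 43.9
```

```bash
python3 - <<'E'
from h import *
s=imaging.snapshot("scene"); cv2.imwrite("pics/h2.png",cv2.resize(s["color"][130:290,300:480],None,fx=4,fy=3.75,interpolation=2)[:600])
r=bot.sense();print(r["position"],r["force"],r["gripper_width"])
E
```

```text
[0.48792027 0.20256486 0.09036647] [-0.15083998  0.60848573 -0.70272598] 0.0553341686278149
```

View pics/h2.png

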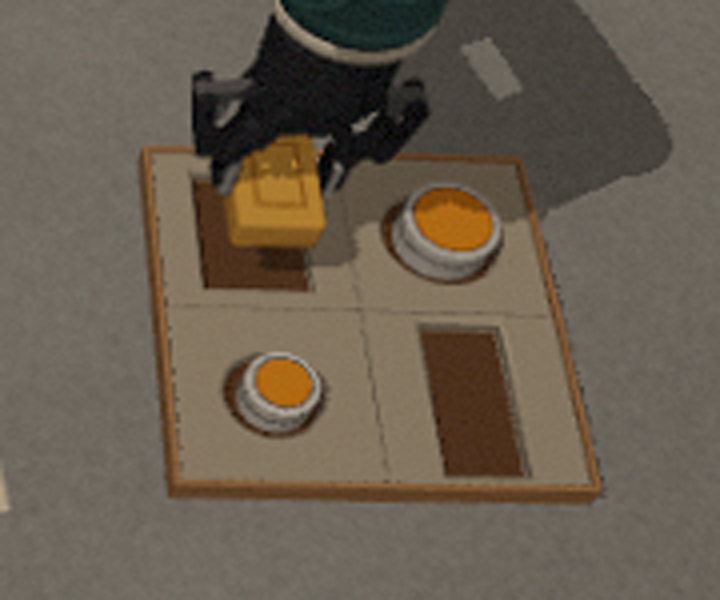

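Both tins sit flat in their wells, small at (283,390) and large at (447,232). The soap is held level and square at (278,190), over its well.

Request:
{"op": "servo_tool", "data": {
  "motion": [
    [0,0.005,0.1,0,0,0,0.5],
    [0,0.005,0.18,0,0,0,0.5],
    [0,0.005,0.22,0,0,0,0.5],
    [0,0.005,0.24,0,0,0,0.5],
    [0,0.005,0.25,0,0,0,0.5],
    [0,0.005,0.25,0,0,0,0.5]
  ]
}}

```text
t: 24.6
position: [0.4878, 0.2048, 0.0404]
orientation: [[-0.99, 0.139, 0.0], [0.139, 0.99, 0.0], [-0.0, 0.0, -1.0]]
force: [-0.6, 0.4, -1.5]
gripper_width: 0.055
grasp_force: 43.9
```

Request:
{"op": "servo_tool", "data": {
  "motion": [
    [0,0,0.004,0,0,0,0.5],
    [0,0,0.008,0,0,0,0.5],
    [0,0,0.014,0,0,0,0.5],
    [0,0,0.014,0,0,0,0.5]
  ]
}}

```text
t: 25.0
position: [0.488, 0.2049, 0.0386]
orientation: [[-0.99, 0.139, 0.001], [0.139, 0.99, 0.0], [-0.001, 0.0, -1.0]]
force: [-6.4, -1.8, 12.5]
gripper_width: 0.055
grasp_force: 45.5
```

```bash
python3 - <<'E'
from plan import *
chain((.487,.2047,.0376,82),(.487,.2047,.12,82),(.53,.04,.12,30),(.57,-.1,.12,-30),(.605,-.2135,.09,-30),(.605,-.2135,.033,-30),(.605,-.2135,.12,-30),(.57,-.06,.13,-60),(.56,.1,.13,-98),(.60,.23,.13,-98),(.631,.3125,.095,-98))
E
```

```text
[ 0.     0.    -0.412] rz -0.0 rows 2
[-0.328 -0.786 -0.   ] rz 0.433 rows 7
[-0.706 -0.177 -0.   ] rz 0.5 rows 7
[-0.404  0.435  0.15 ] rz -0.0 rows 3
[0.    0.    0.285] rz -0.0 rows 2
[ 0.     0.    -0.435] rz -0.0 rows 2
[ 0.577 -0.535 -0.05 ] rz 0.25 rows 4
[ 0.357 -0.718 -0.   ] rz 0.317 rows 5
[ 0.108 -0.672 -0.   ] rz -0.0 rows 3
[ 0.096 -0.43   0.175] rz -0.0 rows 2
```

Request:
{"op": "servo_tool", "data": {
  "motion": [
    [0,0,0,0,0,0,0.3],
    [0,0,0,0,0,0,0.2],
    [0,0,0,0,0,0,0.1],
    [0,0,0,0,0,0,0],
    [0,0,0,0,0,0,0],
    [0,0,-0.1,0,0,0,0],
    [0,0,-0.25,0,0,0,0],
    [0,0,-0.412,0,0,0,0],
    [0,0,-0.412,0,0,0,0]
  ]
}}

```text
t: 25.9
position: [0.4892, 0.2053, 0.1242]
orientation: [[-0.99, 0.139, 0.006], [0.139, 0.99, 0.002], [-0.005, 0.003, -1.0]]
force: [0.9, -0.3, -0.2]
gripper_width: 0.0852
grasp_force: 0.0
```

Request:
{"op": "servo_tool", "data": {
  "motion": [
    [-0.328,-0.786,0,0,0,0.433,0],
    [-0.328,-0.786,0,0,0,0.433,0],
    [-0.328,-0.786,0,0,0,0.433,0],
    [-0.328,-0.786,0,0,0,0.433,0],
    [-0.328,-0.786,0,0,0,0.433,0],
    [-0.328,-0.786,0,0,0,0.433,0],
    [-0.328,-0.786,0,0,0,0.433,0]
  ]
}}

```text
t: 26.6
position: [0.5305, 0.0397, 0.119]
orientation: [[-0.498, 0.867, -0.001], [0.867, 0.498, -0.0], [0.0, -0.001, -1.0]]
force: [-0.0, 0.5, 0.1]
gripper_width: 0.0854
grasp_force: 0.0
```

Request:
{"op": "servo_tool", "data": {
  "motion": [
    [-0.706,-0.177,0,0,0,0.5,0],
    [-0.706,-0.177,0,0,0,0.5,0],
    [-0.706,-0.177,0,0,0,0.5,0],
    [-0.706,-0.177,0,0,0,0.5,0],
    [-0.706,-0.177,0,0,0,0.5,0],
    [-0.706,-0.177,0,0,0,0.5,0],
    [-0.706,-0.177,0,0,0,0.5,0],
    [-0.706,-0.177,0,0,0,0.5,0]
  ]
}}

```text
t: 27.4
position: [0.5706, -0.0998, 0.1193]
orientation: [[0.498, 0.867, -0.0], [0.867, -0.498, 0.0], [-0.0, -0.0, -1.0]]
force: [0.6, 0.2, 0.3]
gripper_width: 0.0852
grasp_force: 0.0
```

Request:
{"op": "servo_tool", "data": {
  "motion": [
    [-0.404,0.435,0.15,0,0,0,0],
    [-0.404,0.435,0.15,0,0,0,0],
    [-0.404,0.435,0.15,0,0,0,0],
    [-0.404,0.435,0.15,0,0,0,0],
    [-0.404,0.435,0.15,0,0,0,0],
    [-0.404,0.435,0.15,0,0,0,0],
    [-0.404,0.435,0.15,0,0,0,0]
  ]
}}

```text
t: 28.1
position: [0.6058, -0.2125, 0.0902]
orientation: [[0.497, 0.868, 0.001], [0.868, -0.497, -0.0], [0.0, 0.001, -1.0]]
force: [1.1, -0.6, 0.5]
gripper_width: 0.0856
grasp_force: 0.0
```

```bash
python3 - <<'E'
from h import *
from plan import here
print(here())
for c,(y,x) in (("scene",(170,120)),):
    s=imaging.snapshot(c); cv2.imwrite("pics/h3.png",cv2.resize(s["color"][y:y+120,x:x+160],None,fx=5,fy=5,interpolation=2))
E
```

```text
[np.float64(0.6058003902571601), np.float64(-0.21253515590283145), np.float64(0.09018127538786018), np.float64(-29.80109848922235)]
```

View pics/h3.png

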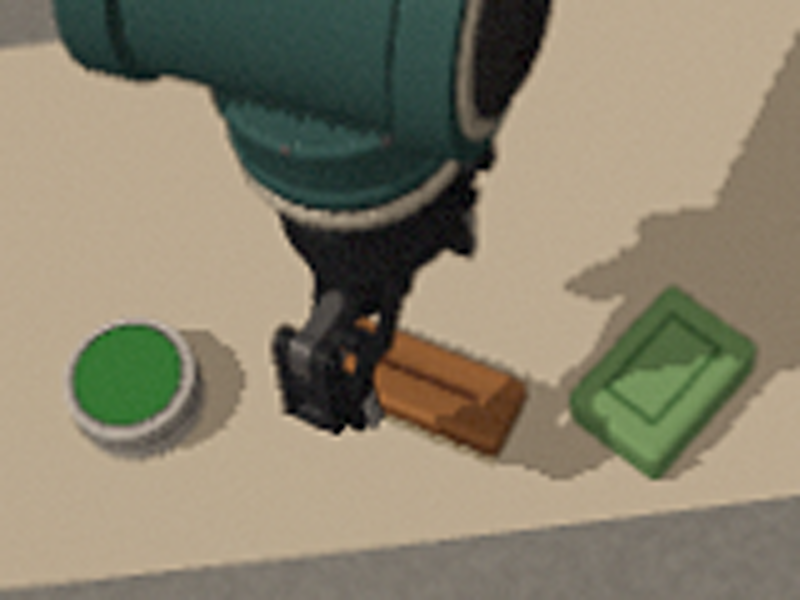

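The near finger at (340,370) and the far one at (455,220) straddle the brush as the parallax predicts, clear of the green tin and green soap. I'll grasp now.

Request:
{"op": "servo_tool", "data": {
  "motion": [
    [0,0,0.15,0,0,0,0],
    [0,0,0.25,0,0,0,0],
    [0,0,0.285,0,0,0,0.1],
    [0,0,0.285,0,0,0,0.25],
    [0,0,0.285,0,0,0,0.4],
    [0,0,0.285,0,0,0,0.48],
    [0,0,0.285,0,0,0,0.54],
    [0,0,0.285,0,0,0,0.6],
    [0,0,0.285,0,0,0,0.7],
    [0,0,0.285,0,0,0,0.7]
  ],
  "grip_force": 35
}}

```text
t: 29.15
position: [0.6062, -0.2136, 0.0338]
orientation: [[0.499, 0.866, 0.001], [0.866, -0.499, -0.001], [0.0, 0.001, -1.0]]
force: [-0.4, 0.5, 6.4]
gripper_width: 0.0374
grasp_force: 36.1
```

Request:
{"op": "servo_tool", "data": {
  "motion": [
    [0,0,-0.1,0,0,0,0.7],
    [0,0,-0.25,0,0,0,0.7],
    [0,0,-0.435,0,0,0,0.7],
    [0,0,-0.435,0,0,0,0.7],
    [0,0,-0.435,0,0,0,0.7]
  ]
}}

```text
t: 29.65
position: [0.606, -0.2136, 0.1206]
orientation: [[0.499, 0.866, 0.002], [0.866, -0.499, -0.001], [0.0, 0.002, -1.0]]
force: [-0.8, 0.2, -2.3]
gripper_width: 0.0372
grasp_force: 35.5
```

Request:
{"op": "servo_tool", "data": {
  "motion": [
    [0.13,-0.12,-0.05,0,0,0.06,0.7],
    [0.26,-0.24,-0.05,0,0,0.12,0.7],
    [0.4,-0.37,-0.05,0,0,0.18,0.7],
    [0.577,-0.535,-0.05,0,0,0.25,0.7],
    [0.577,-0.535,-0.05,0,0,0.25,0.7],
    [0.577,-0.535,-0.05,0,0,0.25,0.7]
  ]
}}

```text
t: 30.25
position: [0.5702, -0.0592, 0.1287]
orientation: [[0.864, 0.503, -0.001], [0.503, -0.864, 0.0], [-0.001, -0.001, -1.0]]
force: [0.5, -0.2, -0.7]
gripper_width: 0.0376
grasp_force: 35.6
```

Request:
{"op": "servo_tool", "data": {
  "motion": [
    [0.07,-0.14,0,0,0,0.06,0.7],
    [0.14,-0.29,0,0,0,0.12,0.7],
    [0.21,-0.43,0,0,0,0.18,0.7],
    [0.28,-0.58,0,0,0,0.25,0.7],
    [0.357,-0.718,0,0,0,0.317,0.7],
    [0.357,-0.718,0,0,0,0.317,0.7],
    [0.357,-0.718,0,0,0,0.317,0.7]
  ]
}}

```text
t: 30.95
position: [0.5608, 0.0995, 0.1289]
orientation: [[0.991, -0.136, -0.001], [-0.136, -0.991, -0.0], [-0.001, 0.001, -1.0]]
force: [0.3, -0.4, -0.6]
gripper_width: 0.0371
grasp_force: 35.7
```

Request:
{"op": "servo_tool", "data": {
  "motion": [
    [0.03,-0.2,0,0,0,0,0.7],
    [0.07,-0.43,0,0,0,0,0.7],
    [0.108,-0.672,0,0,0,0,0.7],
    [0.108,-0.672,0,0,0,0,0.7]
  ]
}}

```text
t: 31.35
position: [0.602, 0.2326, 0.1287]
orientation: [[0.991, -0.135, -0.001], [-0.135, -0.991, 0.0], [-0.001, -0.0, -1.0]]
force: [-0.8, -1.0, -0.8]
gripper_width: 0.0372
grasp_force: 35.8
```

Request:
{"op": "servo_tool", "data": {
  "motion": [
    [0.05,-0.22,0,0,0,0,0.7],
    [0.096,-0.43,0.05,0,0,0,0.7],
    [0.096,-0.43,0.175,0,0,0,0.7],
    [0.096,-0.43,0.175,0,0,0,0.7],
    [0.096,-0.43,0.175,0,0,0,0.7],
    [0.096,-0.43,0.175,0,0,0,0.7]
  ]
}}

```text
t: 31.95
position: [0.6324, 0.3113, 0.0961]
orientation: [[0.99, -0.14, 0.001], [-0.14, -0.99, 0.0], [0.001, -0.001, -1.0]]
force: [0.5, -0.4, -0.2]
gripper_width: 0.0374
grasp_force: 35.9
```

```bash
python3 - <<'E'
from h import *
from plan import here
print(here())
s=imaging.snapshot("scene"); cv2.imwrite("pics/h4.png",cv2.resize(s["color"][130:290,300:480],None,fx=4,fy=3.75,interpolation=2)[:600])
E
```

```text
[np.float64(0.6323750412953602), np.float64(0.3112904895789793), np.float64(0.09609789813928388), np.float64(-98.03921946563412)]
```

View pics/h4.png

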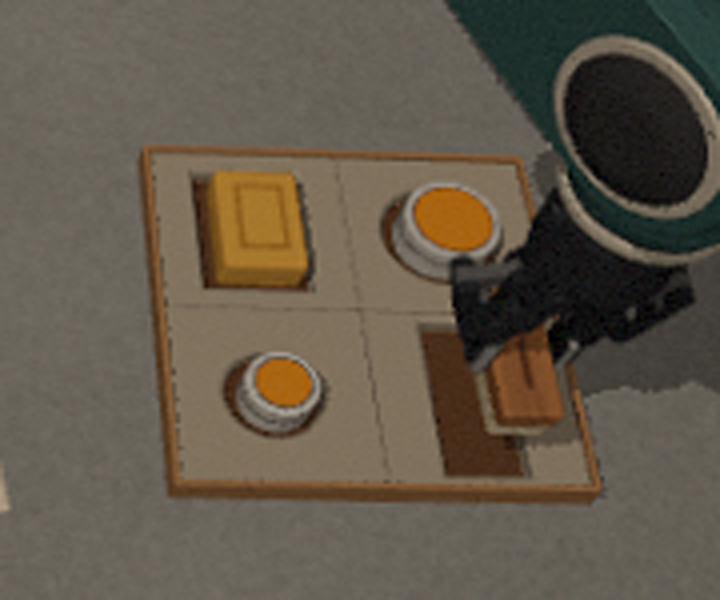

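The soap is home at (257,230), and the brush is held level and aligned at (528,380) above its well. I'll lower it.

Request:
{"op": "servo_tool", "data": {
  "motion": [
    [0,0,0.1,0,0,0,0.7],
    [0,0,0.17,0,0,0,0.7],
    [0,0,0.22,0,0,0,0.7],
    [0,0,0.24,0,0,0,0.7],
    [0,0,0.255,0,0,0,0.7],
    [0,0,0.255,0,0,0,0.7]
  ]
}}

```text
t: 32.6
position: [0.6318, 0.3126, 0.0438]
orientation: [[0.99, -0.139, 0.0], [-0.139, -0.99, -0.0], [0.0, 0.0, -1.0]]
force: [-0.0, -0.5, -1.8]
gripper_width: 0.0371
grasp_force: 36.0
```

Request:
{"op": "servo_tool", "data": {
  "motion": [
    [0,0,0.005,0,0,0,0.7],
    [0,0,0.01,0,0,0,0.7],
    [0,0,0.017,0,0,0,0.7],
    [0,0,0.017,0,0,0,0.7]
  ]
}}

```text
t: 33.0
position: [0.632, 0.3127, 0.0418]
orientation: [[0.99, -0.139, 0.001], [-0.139, -0.99, 0.0], [0.001, -0.001, -1.0]]
force: [-4.7, -2.3, 10.3]
gripper_width: 0.0374
grasp_force: 37.4
```

Contact came at exactly the expected height. I'll release, rise and check.

Request:
{"op": "servo_tool", "data": {
  "motion": [
    [0,0,0,0,0,0,0.5],
    [0,0,0,0,0,0,0.4],
    [0,0,0,0,0,0,0.3],
    [0,0,0,0,0,0,0.15],
    [0,0,0,0,0,0,0.1],
    [0,0,-0.1,0,0,0,0.1],
    [0,0,-0.25,0,0,0,0.1],
    [0,0,-0.5,0,0,0,0.1],
    [0,0,-0.8,0,0,0,0.1],
    [0,0,-0.8,0,0,0,0.1]
  ]
}}

```text
t: 34.0
position: [0.6331, 0.3132, 0.2077]
orientation: [[0.99, -0.139, 0.008], [-0.139, -0.99, 0.003], [0.007, -0.005, -1.0]]
force: [0.1, 0.1, 0.5]
gripper_width: 0.0769
grasp_force: 0.0
```

Request:
{"op": "servo_tool", "data": {
  "motion": [
    [0,0.9,0,0,0,0,0.1],
    [0,0.9,0,0,0,0,0.1],
    [0,0.9,0,0,0,0,0.1],
    [0,0.9,0,0,0,0,0.1],
    [0,0.9,0,0,0,0,0.1],
    [0,0.9,0,0,0,0,0.1]
  ]
}}

```text
t: 34.6
position: [0.6067, 0.1339, 0.2003]
orientation: [[0.99, -0.14, 0.0], [-0.14, -0.99, 0.0], [0.0, -0.0, -1.0]]
force: [0.4, -0.2, 0.3]
gripper_width: 0.0766
grasp_force: 0.0
```

Request:
{"op": "servo_tool", "data": {
  "motion": [
    [0,0.9,0,0,0,0,0.1],
    [0,0.9,0,0,0,0,0.1],
    [0,0.9,0,0,0,0,0.1],
    [0,0.9,0,0,0,0,0.1],
    [0,0.9,0,0,0,0,0.1],
    [0,0.9,0,0,0,0,0.1],
    [0,0.9,0,0,0,0,0.1]
  ]
}}

```text
t: 35.3
position: [0.5819, -0.0426, 0.2001]
orientation: [[0.99, -0.138, -0.0], [-0.138, -0.99, 0.0], [-0.0, -0.0, -1.0]]
force: [-0.3, 0.5, 0.5]
gripper_width: 0.0771
grasp_force: 0.0
```

```bash
python3 - <<'E'
from h import *
S={c:imaging.snapshot(c) for c in("scene","top")}
N=dict(tin_large=(.504,.3297),tin_small=(.6128,.186),soap=(.487,.2037),brush=(.631,.3125),tin_green=(.59,-.35),soap_green=(.61,-.099))
for n,g in N.items():
    for c,s in S.items():
        for d in spotter.pinpoint(c,n):
            p=towld(s,d["position"])
            if np.hypot(*(p[:2]-g))<.03: print(n,c,p.round(3),"off mm",((p[:2]-g)*1e3).round(1)); break
a=cv2.resize(S["scene"]["color"][150:280,325:455],(400,400),interpolation=2); b=cv2.resize(S["top"]["color"][90:220,60:190],(400,400),interpolation=2)
cv2.imwrite("pics/end.png",np.hstack([a,b])); r=bot.sense(); print(r["position"],r["t"])
E
```

```text
tin_large scene [0.504 0.334 0.008] off mm [0.4 4.1]
tin_large top [0.506 0.327 0.007] off mm [ 2.3 -2.6]
tin_small scene [0.615 0.193 0.01 ] off mm [2.  6.7]
tin_small top [0.611 0.186 0.009] off mm [-1.4  0. ]
soap scene [0.49  0.203 0.005] off mm [ 2.7 -0.9]
soap top [0.487 0.204 0.011] off mm [-0.1  0.1]
brush scene [0.632 0.317 0.007] off mm [0.9 4.9]
brush top [0.626 0.309 0.013] off mm [-5.1 -3.4]
tin_green top [ 0.584 -0.35   0.005] off mm [-6.2 -0.1]
soap_green scene [ 0.612 -0.096 -0.001] off mm [2.3 3.1]
[ 0.58157962 -0.04393746  0.20032574] 36.0
```

View pics/end.png

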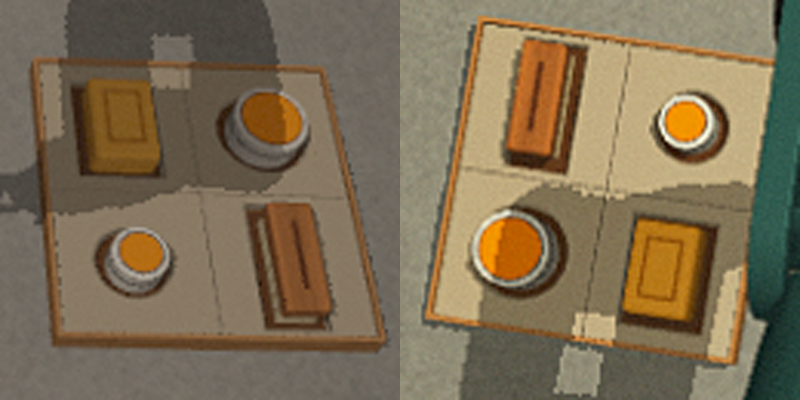

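All four goods stand upright and home in their wells in both views, and both green items are where they started. Handing in.

```bash
python3 -c "
from station import job_done
print(job_done())"
```

```text
the job is handed in; nothing more can be done
None
```

The job is handed in at about 36 s: both amber tins, the honey soap and the brush sit upright in their nests in the final pictures, and the green tin and green soap were never touched; the station returned no verdict.

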